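# Back the feed roller off by one ratchet notch

### The job

The bench feed roller has been wound one notch too far. With your fingertips, push the pawl's cross bar over to the left so that the pawl lifts and stays tipped back, push the star handle so that the ratchet wheel turns backward (its top towards the pawl's pivot, anticlockwise as seen from the handle side) by one notch only, then push the pawl back over so that its nose drops fully into the next tooth gap. Grip and lift nothing, push gently, do not let the wheel run back two notches, and leave the things standing round it where they are.

Things in the scene. Friction and masses are not known exactly. Their poses are not given: they have to be found in the camera images.
- winder: feed roller stand screwed to the worktop: grey base plate (170 along its x, from -65 to 105, 190 wide, 10 thick), two aluminium cheeks (the front one at x = -20), black rubber roller. Origin: on the worktop under the shaft. Own -x points to the handle side (to the robot), +y to the left seen from there, z up. Shaft along x, 85 mm up. Highest: pawl bar 188 mm up, arm balls 158 mm.
- handle_hub (a point): centre of the star handle's black hub (38 mm across, on the shaft, 85 mm in front of the stand's origin and 85 mm up; the shaft ends 18 mm in front of it). Four steel arms (rods 9 mm thick, at 90 degree steps) stand out in this plane, each with a black 18 mm ball centred 64 mm from the hub.
- ratchet_centre (a point): centre of the steel ratchet wheel (12 saw teeth, 80 mm across the tips, 62 at the roots, 12 thick), on the shaft, 34 mm in front of the stand's origin and 85 mm up.
- pawl_pivot (a point): pivot of the pawl, in the plane of the ratchet wheel, 60 mm to the left (+y) of the shaft and 115 mm above the worktop. The nose arm (54 mm) points from it to -y onto the top of the wheel; a stem stands up from it with the cross bar.
- wheel (a joint): turn of roller, ratchet wheel and star handle, rad; 0 = a tooth face at the seated pawl's nose; grows backward (anticlockwise seen from the handle side, top moving to +y). One notch = 0.524. Starts at -0.06 to 0. The seated pawl blocks backward turning. Stiff (about 3 N at a ball), stays where left. Pawl let down at 0.3 to 0.52 drops into the next gap, past 0.53 onto the following tooth.
- pawl (a joint): swing of the pawl, rad; 0 = nose at the bottom of a tooth gap, grows as the nose lifts, stop at 0.75. Top-heavy: let go beyond about 0.5 it falls back against the stop and stays, below about 0.3 it falls onto the wheel. Needs about 1 N at the bar. On a tooth tip it reads about 0.16.
- pawl_bar (a point): centre of the pawl's black cross bar (14 mm thick, 40 long along the stand's x), 68 mm from the pivot on the stem. Pawl down: 42 mm left (+y) of the shaft, 181 mm above the worktop, stem leaning 15 degrees to the right. Push it to +y to lift the nose. Tipped back: stem leans 28 degrees to the left, bar 92 mm left of the shaft and 175 mm up.
- spoke_ball (a point): centre of the black ball (18 mm) on the one arm of the star handle that stands nearly upright: at joint value 0 the arm leans 20 degrees to the right (-y) of vertical; one notch back it leans 10 degrees to the left. The other arms stand at 90 degree steps.
- spice_jar: round spice jar with a dark cap, 44 across, 106 high, standing right of the roller stand; origin at the centre of its underside. Bystander.
- cup: steel cup, 81 across, 99 high, standing left of the roller stand; origin at the centre of its underside. Bystander.
- tape: roll of tan tape lying flat, 90 across, 25 high, in front of the roller stand; origin at the centre of its underside. Bystander.
- marker: marker pen with a black cap lying flat, 135 long along its y, 16 high, in front of the roller stand; origin at its underside. Bystander.

How it is judged:
On the way, in this order (a step that is already met when the one before it is completed fails the run):
1. the pawl is tipped back, its nose lifted off the wheel (value of joint pawl above 0.6 rad), for 0.2 s.
2. the wheel is pushed backward most of a notch (value of joint wheel above 0.28 rad), for 0.1 s.
At the end, for the whole second after the job is handed in: The wheel stands one notch (0.524 rad) back from where it was blocked, between 0.3 and 0.6 rad and at rest, with the pawl's nose down in the next tooth gap (pawl below 0.09 rad) (value of joint wheel between 0.3 and 0.6 rad and value of joint pawl below 0.09 rad and velocity of joint wheel between -0.05 and 0.05 rad/s); the robot touches nothing.
It fails at once if the wheel ran back towards a second notch (value of joint wheel above 0.9 rad).
It fails at once if the roller stand was gripped or pushed harder than 35 N (contact force between the fingers and winder above 35 N).
It fails at once if a bystander (spice jar, cup, tape roll or marker) was moved or lifted more than 25 mm (distance of any of spice_jar, cup, tape, marker from where it was at the start of the episode above 0.025 m).
It also fails if it takes over 58 s, if anything falls off the work surface, if the arm or the gripper's body presses on something with over 40 N, if the wrist force passes 120 N, or if a joint passes its speed limit or range.

### The arm

A 6-joint arm with a two-finger parallel gripper is mounted at the origin on a cart in front of the work surface, level with it; the furniture and walls round the work are solid. World frame = base frame: x ahead of the robot, y to its left, z up, the work surface at z = 0. Lengths are in m, angles in rad, forces in N, time in s.
With the tool pointing down it reaches from about 0.325 to 0.75 m from the base axis. Payload 7.6 kg.
Tool frame: the origin (TCP) lies at the very end of the fingers, on their centre line; the grasp point (between the pads) lies 19 mm behind it; z points along the fingers, y is the direction in which the jaws open and shut (so a half turn about z gives the same grasp; the last joint's range is limited). The gripper opens to 85 mm and grips with 20 to 120 N. Pads are 22 mm wide; open, the fingers measure 114 mm over their backs; the gripper's body (76 mm by 85 mm) begins 54 mm behind the grasp point. The pads swing forward as they close: fully open they stand 13 mm farther back than shut.
Start: joints at [-1.236, 0.052, 1.401, -0, 1.689, -0.07], TCP at [0.207, -0.483, 0.194] pointing down, gripper open.
Joint ranges: [-2.9, 2.9], [-0.91, 2.17], [0.12, 2.37], [-1.06, 4.2], [0.26, 2.73], [-2.93, 2.93]. Speed limits (rad/s): [2.57, 2.57, 3.01, 3.14, 3.14, 3.14].

### API

Orientations are given as a unit quaternion [w, x, y, z].
In Python, from workcell import monitor, cams, workorder gives the robot as it stands.
- The arm moves only by the tool servo_tool, never from a script. Its argument "series" is a list of rows, each a list of 7 numbers: the turn, a rotation vector about the tool's x, y, z normalised to -1 to 1, where 1 is 0.08 rad, then the shift along the tool's x, y, z normalised to -1 to 1, where 1 is 0.15 m, then the gripper command: -1 is fully open, 1 is shut, values between are in proportion. In form: [[wx, wy, wz, dx, dy, dz, jaw], ...]. A call has 1 to 10 rows; each row shifts and turns the commanded pose from where the row before left it, along the tool's axes as they then stand; what a row does not reach is not made up. A row lasts 1/8 s, in which the tool goes at most 62.5 mm and 10.7 degrees, less where a joint would pass 70% of its speed; a pose out of reach is approached as far as the arm can. A call with a number of a shift or a turn outside -1 to 1 is refused whole. A call with a gripper value outside its range is refused whole. The fingers move at their own pace and stop on an object; the grip force is fixed at half the most. Time passes only in rows, so rows that do not move let the fingers close. It gives the time, the measured TCP pose, the force and the opening at its end, in the units of the state.
- monitor.observe(): the state, without advancing time (a new reading comes with each control period).
- cams.grab_frame(name): name is "scene" or "top" or "wrist"; returns (picture, depth): 384x512x3 uint8, red, green, blue; 384x512 float32, m along the optical axis (not along the pixel's ray), 0 where there is no reading.
- cams.camera_info(name): a dict with "camera_matrix" (3x3 intrinsics, pixels), "position" and "rotation" of the camera in the world. Camera axes: x right, y up, looking along -z (the intrinsics and any distortion apply to the point x, -y, -z); pixel columns grow to the right and rows downward; lengths in m; the calibration is good to about 2 mm. A picture is of the moment at which its call begins: read the wrist's pose just before it. camera_info takes no time and is no camera call; for the wrist camera it gives the pose at the moment of the call.
- workorder.job_done(): hands the job in, once; it reports no verdict.
The state is a dict: "t": time; "q": joint angles; "qvel": joint speeds; "joint_torque": joint torques, N m; "ee_pos": TCP position; "orientation": TCP orientation; "force": force on the tool from outside, world axes, zero at the start; "wrist_torque": the same for the moment, N m; "width": opening from 0.0 (shut) to 1.0 (fully open).
Only numpy, scipy, OpenCV 4.12 (cv2) and the standard library are available. Lean on these libraries where they do the work, as an engineer would, in place of code of your own. Each camera call takes 0.05 s, during which the arm holds its last target.

## Working session

There is one attempt and no reset: what is moved stays moved. The work goes in short steps, Python scripts to look and compute and a tool call to move; the robot and the scene stay as the last step left them, time stands still between calls to the robot, and variables do not carry over. Pictures are saved under pics/ and viewed, and the job is handed in when it is done.

Besides the shell and the picture viewer there is one more tool, called after "Call:" as a command line: name --pt "numbers of a row" for each row, then --argument value for the rest. servo_tool: Moves the arm, as the interface text tells. Scaled input: -1 to 1 covers 0.15 m each way for a shift and 0.08 rad each way for a turn. Its arguments: {"type":"object","properties":{"series":{"type":"array","items":{"type":"array","items":{"type":"number"}}}},"required":["series"]}

```bash
mkdir -p pics; ls; cat > h.py <<'E'
import numpy as np, cv2
from workcell import monitor, cams, workorder
def grab(n,f):
    info=cams.camera_info(n); im,d=cams.grab_frame(n)
    cv2.imwrite('pics/'+f+'.png',im[:,:,::-1]); np.savez('pics/'+f+'.npz',im=im,d=d,K=info['camera_matrix'],p=info['position'],R=info['rotation'])
    return im,d,info
def cloud(f):
    z=np.load('pics/'+f+'.npz'); K=z['K'];d=z['d'];h,w=d.shape
    u,v=np.meshgrid(np.arange(w),np.arange(h))
    P=np.stack([(u-K[0,2])/K[0,0]*d,-(v-K[1,2])/K[1,1]*d,-d],-1)
    return P@z['R'].T+z['p'],z['im'],d
def proj(f,P):
    z=np.load('pics/'+f+'.npz');K=z['K'];c=(np.atleast_2d(P)-z['p'])@z['R']
    return np.stack([K[0,2]+K[0,0]*c[:,0]/-c[:,2],K[1,2]+K[1,1]*c[:,1]/c[:,2]],-1)
E
python3 - <<'E'
from h import *
s=monitor.observe(); print(s)
for n in('scene','top'):
    i=grab(n,n+'0')[2]; print(n,i)
E
```

```text
pics
{'t': 0.0, 'q': array([-1.23631381e+00,  5.28245684e-02,  1.40174556e+00, -1.91738298e-06,
        1.68861626e+00, -7.03054900e-02]), 'qvel': array([ 0.00055493,  0.00032119, -0.00110305,  0.00102593, -0.00052994,
        0.00090963]), 'joint_torque': array([ 7.30577431e-04, -3.81672478e+01, -3.60180438e+01, -1.00893858e-04,
        6.23546672e-03, -2.21888752e-05]), 'ee_pos': array([ 0.206653  , -0.48221264,  0.19266835]), 'orientation': array([-7.89799558e-04,  9.79587866e-01,  2.01014869e-01, -1.05894939e-04]), 'force': array([-0.83353043, -0.76105225,  0.47613192]), 'wrist_torque': array([-0.01596775, -0.0139597 ,  0.00502354]), 'width': 1.0004319573900735}
scene {'camera_matrix': array([[419.85693841,   0.        , 247.12094243],
       [  0.        , 419.85693841, 187.68875018],
       [  0.        ,   0.        ,   1.        ]]), 'position': array([0.10799049, 0.5795226 , 0.86026196]), 'rotation': array([-0.27178114, -0.1147467 ,  0.37524305,  0.87872684])}
top {'camera_matrix': array([[369.15505792,   0.        , 255.51784786],
       [  0.        , 369.15505792, 187.55328012],
       [  0.        ,   0.        ,   1.        ]]), 'position': array([ 0.33901805, -0.02624174,  1.08255022]), 'rotation': array([-0.67481785, -0.07121263,  0.07329393,  0.73087456])}
```

```bash
sed -i "s/R=info\['rotation'\])/R=q2R(info['rotation']))/" h.py; cat >> h.py <<'E'
from scipy.spatial.transform import Rotation as Ro
def q2R(q): return Ro.from_quat(np.roll(q,-1)).as_matrix()
E
python3 - <<'E'
from h import *
for f in('scene0','top0'):
    z=dict(np.load(f'pics/{f}.npz')); z['R']=q2R(z['R']); np.savez(f'pics/{f}.npz',**z)
    P,im,d=cloud(f); print(f,[np.round(P[v,u],3) for v,u in((190,256),(100,100),(300,256),(250,400))])
E
```

```text
scene0 [array([ 0.58 , -0.161,  0.01 ]), array([ 1.016, -0.027,  0.227]), array([0.383, 0.137, 0.002]), array([0.14 , 0.088, 0.314])]
top0 [array([ 0.535, -0.038,  0.104]), array([0.8  , 0.358, 0.168]), array([ 0.168, -0.005, -0.802]), array([ 0.346, -0.441, -0.002])]
```

View pics/scene0.png

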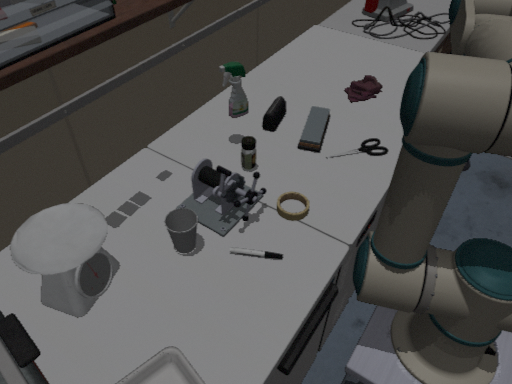

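View pics/top0.png

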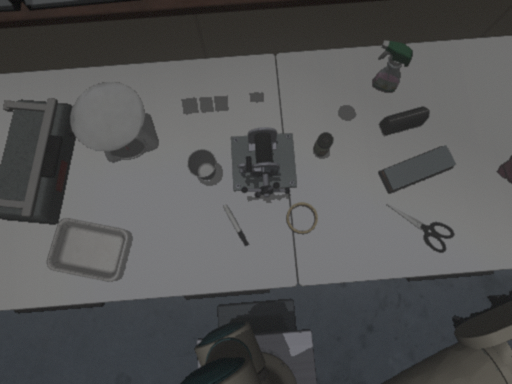

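```bash
python3 - <<'E'
from h import *
for f,(a,b,c,e) in(('scene0',(140,240,160,310)),('top0',(110,240,190,330))):
    im=cv2.imread(f'pics/{f}.png')[a:b,c:e]; cv2.imwrite(f'pics/{f}z.png',cv2.resize(im,None,fx=5,fy=4.5 if 0 else 5,interpolation=cv2.INTER_CUBIC))
for f in('top0','scene0'):
    P,im,d=cloud(f); g=im.mean(-1)
    roi=(P[...,0]>.38)&(P[...,0]<.75)&(abs(P[...,1]+.05)<.2)
    m=roi&(P[...,2]>.006)&(P[...,2]<.015)&(g<165)
    n,l,st,_=cv2.connectedComponentsWithStats(m.astype(np.uint8)); k=1+np.argmax(st[1:,4]); Q=P[l==k]
    r=cv2.minAreaRect(Q[:,:2].astype(np.float32)); print(f,len(Q),r,Q[:,2].mean(),Q[:,:2].min(0),Q[:,:2].max(0))
    print('table z',np.median(P[roi&(g>170)][:,2]))
    for zlo,zhi in((.09,.11),(.125,.14),(.14,.155),(.155,.17),(.17,.2)):
        mm=roi&(P[...,2]>zlo)&(P[...,2]<zhi); n,l,st,c=cv2.connectedComponentsWithStats(mm.astype(np.uint8))
        for k in range(1,n):
            if st[k,4]>2: print(zlo,st[k,4],np.round(c[k]),np.round(P[l==k].mean(0),3),np.round(np.ptp(P[l==k],0),3))
E
```

```text
top0 1025 ((0.6409090757369995, -0.12081727385520935), (0.08305668085813522, 0.16984842717647552), 88.3516845703125) 0.010182317547905606 [ 0.555421   -0.16285763] [ 0.72534621 -0.0777918 ]
table z nan
0.09 516 [263. 146.] [ 0.659 -0.067  0.103] [0.094 0.079 0.02 ]
0.09 164 [323. 140.] [ 0.661 -0.236  0.104] [0.044 0.03  0.019]
0.09 86 [197. 157.] [0.645 0.117 0.096] [0.074 0.079 0.013]
0.09 275 [264. 182.] [ 0.557 -0.062  0.099] [0.087 0.093 0.02 ]
0.09 12 [212. 170.] [0.601 0.078 0.098] [0.027 0.023 0.014]
0.09 6 [254. 167.] [ 0.599 -0.039  0.105] [0.001 0.014 0.005]
0.09 9 [201. 176.] [0.587 0.109 0.099] [0.002 0.021 0.008]
0.125 24 [262. 128.] [ 0.701 -0.069  0.127] [0.008 0.027 0.005]
0.125 5 [260. 164.] [ 0.602 -0.055  0.126] [0.003 0.006 0.001]
0.125 16 [267. 163.] [ 0.601 -0.072  0.127] [0.007 0.019 0.005]
0.125 14 [242. 165.] [ 0.603 -0.005  0.127] [0.006 0.016 0.005]
0.125 13 [258. 169.] [ 0.588 -0.049  0.127] [0.009 0.016 0.004]
0.125 13 [243. 170.] [ 0.587 -0.008  0.132] [0.009 0.013 0.014]
0.125 3 [252. 170.] [ 0.587 -0.032  0.126] [0.003 0.003 0.003]
0.125 6 [272. 186.]
[... 894 characters left out ...]
[ 0.533 -0.003  0.107] [0.011 0.007 0.005]
0.09 195 [181. 219.] [0.626 0.102 0.095] [0.081 0.08  0.012]
0.125 14 [201. 161.] [ 0.699 -0.07   0.126] [0.007 0.026 0.002]
0.125 26 [230. 180.] [ 0.592 -0.053  0.126] [0.019 0.034 0.004]
0.125 20 [255. 180.] [ 0.534 -0.083  0.133] [0.009 0.011 0.014]
0.125 47 [219. 188.] [ 0.592 -0.009  0.13 ] [0.024 0.027 0.014]
0.125 3 [227. 186.] [ 0.583 -0.03   0.126] [0.002 0.004 0.   ]
0.14 34 [256. 175.] [ 0.533 -0.088  0.148] [0.016 0.012 0.013]
0.14 27 [222. 183.] [ 0.586 -0.014  0.148] [0.01  0.014 0.015]
0.155 25 [223. 178.] [ 0.585 -0.017  0.162] [0.012 0.011 0.013]
0.17 99 [224. 171.] [ 0.585 -0.022  0.183] [0.042 0.015 0.021]
  return _methods._mean(a, axis=axis, dtype=dtype,
  ret = ret.dtype.type(ret / rcount)
```

```bash
sleep 1
```

```text
(no output)
```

View pics/scene0z.png

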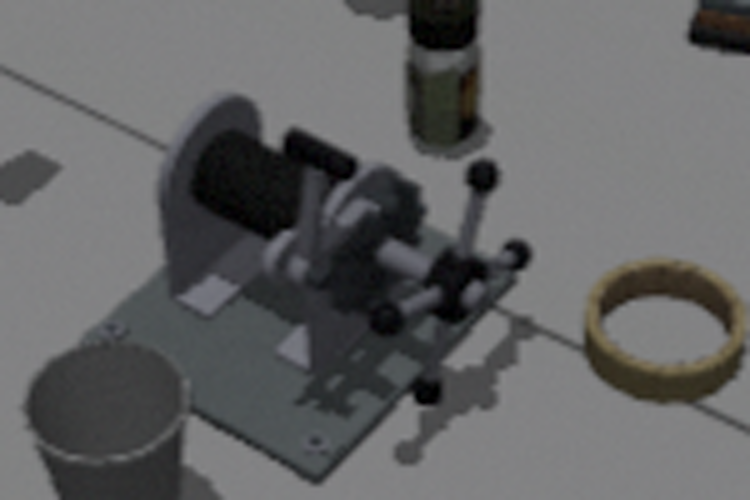

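View pics/top0z.png

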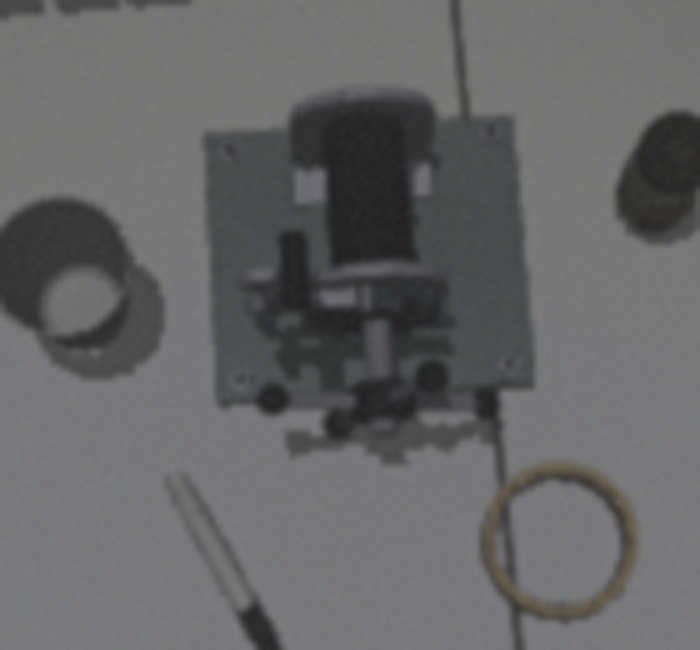

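The scene picture shows the stand near column 225, row 190, with the bar at (224,171) and the upright ball at (256,175). The top picture shows the same arrangement.

The fit puts the stand's origin at about (0.620, -0.067) with yaw near 0. That predicts the bar at (0.586, -0.025, 0.181) and the ball at (0.535, -0.089, 0.145), and both match the depth clusters. Next I turn and raise the tool with the gripper shut.

Call:
servo_tool --pt "0 0 -1 0 0 -0.12 1" --pt "0 0 -1 0 0 -0.12 1" --pt "0 0 -1 0 0 -0.12 1" --pt "0 0 -1 0 0 -0.12 1" --pt "0 0 -1 0 0 0 1" --pt "0 0 -1 0 0 0 1" --pt "0 0 -1 0 0 0 1" --pt "0 0 -1 0 0 0 1" --pt "0 0 -1 0 0 0 1" --pt "0 0 -1 0 0 0 1"

```text
t: 1.35
ee_pos: [0.2067, -0.4824, 0.265]
orientation: [-0.0, 0.823, 0.568, 0.0]
force: [0.8, 0.7, -0.3]
width: -0.001
```

Call:
servo_tool --pt "0 0 -1 0 0 0 1" --pt "0 0 -1 0 0 0 1" --pt "0 0 -1 0 0 0 1" --pt "0 0 -1 0 0 0 1" --pt "0 0 -0.575 0 0 0 1" --pt "0 0 0 0 0 0 1"

```text
t: 2.1
ee_pos: [0.2067, -0.4824, 0.2651]
orientation: [-0.0, 0.707, 0.707, 0.0]
force: [-0.7, -0.3, -0.7]
width: -0.001
```

```bash
cat >> h.py <<'E'
def st():
    s=monitor.observe(); print(round(s['t'],2),np.round(s['ee_pos'],4),'F',np.round(s['force'],1),'w',round(s['width'],3)); print(np.round(q2R(s['orientation']),3).tolist())
E
python3 -c "
from h import *
st()
P,im,d=cloud('top0')
# plate edges for yaw: left edge (y max) and front edge
for f in('top0','scene0'):
    P,im,d=cloud(f); g=im.mean(-1)
    m=(P[...,2]>.006)&(P[...,2]<.015)&(P[...,0]>.54)&(P[...,0]<.74)&(P[...,1]>-.18)&(P[...,1]<.045)
    Q=P[m]; print(f,len(Q))
    for a in(.56,.58,.6,.62,.64,.66,.68,.7,.72):
        s=Q[abs(Q[:,0]-a)<.006]; print(a,np.round(s[:,1].min(),4),np.round(s[:,1].max(),4))
    for a in(-.15,-.13,-.11,-.09,-.07,-.05,-.03,-.01,.01,.02):
        s=Q[abs(Q[:,1]-a)<.006]; print('y',a,np.round(s[:,0].min(),4),np.round(s[:,0].max(),4))
"
```

```text
2.1 [ 0.2067 -0.4824  0.2651] F [-0.7 -0.3 -0.7] w -0.001
[[0.0, 1.0, -0.0], [1.0, -0.0, 0.001], [0.001, -0.0, -1.0]]
top0 2002
0.56 -0.1593 0.0287
0.58 -0.1605 0.0279
0.6 -0.1603 0.0264
0.62 -0.1616 0.028
0.64 -0.1612 0.0268
0.66 -0.1605 0.0255
0.68 -0.1625 0.0269
0.7 -0.1611 0.0407
0.72 -0.1628 0.0246
y -0.15 0.5569 0.7243
y -0.13 0.5557 0.7253
y -0.11 0.557 0.7106
y -0.09 0.5651 0.6942Traceback (most recent call last):
  File "<string>", line 13, in <module>
    s=Q[abs(Q[:,1]-a)<.006]; print('y',a,np.round(s[:,0].min(),4),np.round(s[:,0].max(),4))
                                                  ~~~~~~~~~~^^
    return umr_minimum(a, axis, None, out, keepdims, initial, where)
ValueError: zero-size array to reduction operation minimum which has no identity
```

Call:
servo_tool --pt "0 0 0 0.271 0.255 0 1" --pt "0 0 0 0.271 0.255 0 1" --pt "0 0 0 0.271 0.255 0 1" --pt "0 0 0 0.271 0.255 0 1" --pt "0 0 0 0.271 0.255 0 1" --pt "0 0 0 0.271 0.255 0 1" --pt "0 0 0 0.271 0.255 0 1" --pt "0 0 0 0.271 0.255 0 1" --pt "0 0 0 0.271 0.255 0 1" --pt "0 0 0 0.271 0.255 0 1"

```text
t: 3.35
ee_pos: [0.5903, -0.0745, 0.2653]
orientation: [-0.0, 0.707, 0.707, -0.0]
force: [1.2, -0.9, -0.3]
width: 0.002
```

```bash
python3 - <<'E'
from h import *
st(); 
for n in('scene','wrist'): grab(n,n+'1')
st()
im=cv2.imread('pics/scene1.png')[100:250,150:320]; im2=cv2.imread('pics/wrist1.png')
cv2.imwrite('pics/c1.png',cv2.resize(im,None,fx=4,fy=4,interpolation=cv2.INTER_CUBIC))
E
```

```text
3.35 [ 0.5903 -0.0745  0.2653] F [ 1.2 -0.9 -0.3] w 0.002
[[0.001, 1.0, -0.0], [1.0, -0.001, -0.0], [-0.0, -0.0, -1.0]]
3.45 [ 0.5912 -0.0719  0.2633] F [ 0.1 -0.5 -0.8] w 0.002
[[-0.004, 1.0, -0.003], [1.0, 0.004, 0.002], [0.002, -0.003, -1.0]]
```

View pics/c1.png

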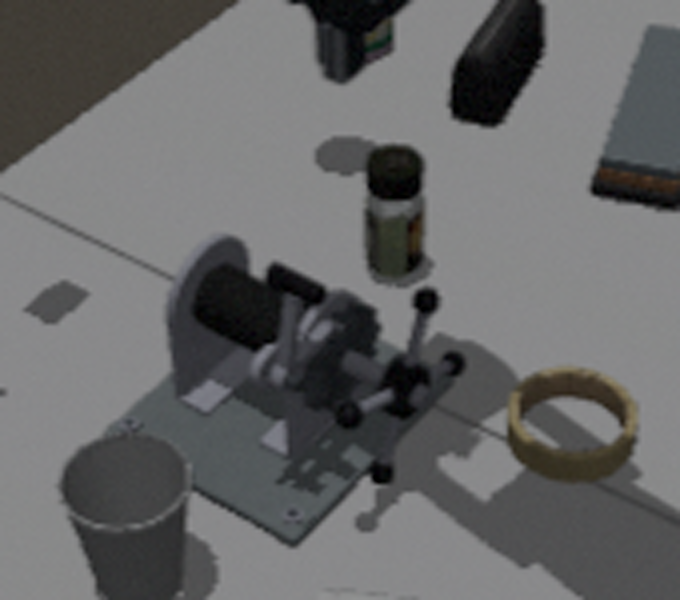

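View pics/wrist1.png

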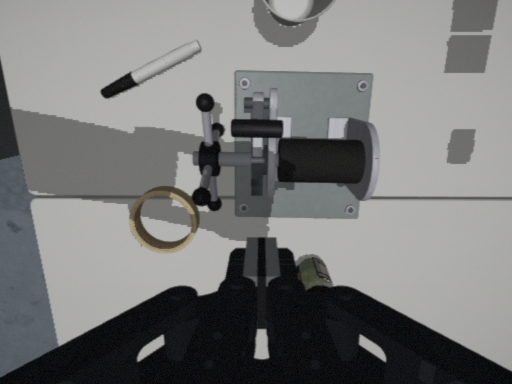

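The wrist picture shows the shut fingers at about (262,250), on the right of the bar at (257,128) as intended. The star arms are at columns 200–215, clear of the fingers.

```bash
python3 - <<'E'
from h import *
P,im,d=cloud('wrist1')
for (u,v) in((235,128),(257,128),(278,128),(202,196),(205,102),(209,158)): print(u,v,np.round(P[v,u],4))
m=(P[...,2]>.17)&(P[...,2]<.2)&(P[...,1]>-.05); Q=P[m]; print(len(Q),Q.min(0),Q.max(0),Q.mean(0))
m=(P[...,2]>.14)&(P[...,2]<.165)&(P[...,0]<.56)&(P[...,1]<-.05); Q=P[m]; print(len(Q),Q.min(0),Q.max(0),Q.mean(0))
for v in(240,246,255,265): print(v,[(u,np.round(P[v,u],3).tolist()) for u in(225,232,240,246,262,279,285,293,300)])
E
```

```text
235 128 [ 0.5734 -0.0228  0.1879]
257 128 [ 0.5899 -0.0227  0.1879]
278 128 [ 0.6056 -0.0226  0.1883]
202 196 [ 0.5396 -0.0874  0.152 ]
205 102 [ 0.5404 -0.0059  0.1186]
209 158 [ 0.5397 -0.0616  0.1037]
985 [ 0.56995796 -0.03038742  0.17013927] [ 0.60971041 -0.0158093   0.18980618] [ 0.58987644 -0.02268509  0.18625426]
294 [ 0.52929325 -0.09713341  0.14221296] [ 0.54679098 -0.08077897  0.15452305] [ 0.53876124 -0.08810219  0.15029751]
240 [(225, [0.542, -0.2, -0.0]), (232, [0.552, -0.2, -0.0]), (240, [0.563, -0.2, -0.0]), (246, [0.572, -0.2, 0.001]), (262, [0.594, -0.059, 0.309]), (279, [0.619, -0.199, 0.001]), (285, [0.628, -0.2, -0.0]), (293, [0.639, -0.199, 0.001]), (300, [0.649, -0.199, 0.0])]
246 [(225, [0.541, -0.21, -0.0]), (232, [0.551, -0.21, -0.0]), (240, [0.563, -0.21, -0.0]), (246, [0.587, -0.059, 0.315]), (262, [0.594, -0.059, 0.314]), (279, [0.619, -0.209, -0.0]), (285, [0.628, -0.209, 0.0]), (293, [0.639, -0.209, -0.0]), (300, [0.649, -0.209, -0.0])]
255 [(225, [0.541, -0.224, 0.001]), (232, [0.581, -0.063, 0.316]), (240, [0.584, -0.063, 0.315]), (246, [0.587, -0.059, 0.323]), (262, [0.594, -0.059, 0.323]), (279, [0.601, -0.063, 0.316]), (285, [0.604, -0.063, 0.315]), (293, [0.607, -0.063, 0.315]), (300, [0.65, -0.223, 0.001])]
265 [(225, [0.541, -0.24, -0.0]), (232, [0.582, -0.062, 0.325]), (240, [0.585, -0.063, 0.324]), (246, [0.588, -0.059, 0.33]), (262, [0.594, -0.059, 0.331]), (279, [0.6, -0.059, 0.331]), (285, [0.603, -0.063, 0.324]), (293, [0.606, -0.063, 0.324]), (300, [0.648, -0.228, 0.02])]
```

Call:
servo_tool --pt "0 0 0 0 0 0.16 1" --pt "0 0 0 0 0 0.16 1" --pt "0 0 0 0 0 0.16 1" --pt "0 0 0 0 0 0.16 1" --pt "0 0 0 0.06 0 0 1" --pt "0 0 0 0.06 0 0 1" --pt "0 0 0 0.06 0 0 1" --pt "0 0 0 0.02 0 0 1" --pt "0 0 0 0.02 0 0 1" --pt "0 0 0 0.02 0 0 1"

```text
t: 4.7
ee_pos: [0.5893, -0.04, 0.1696]
orientation: [0.0, 0.707, 0.707, 0.0]
force: [-0.9, 0.2, -0.0]
width: -0.004
```

Call:
servo_tool --pt "0 0 0 0.03 0 0 1" --pt "0 0 0 0.03 0 0 1" --pt "0 0 0 0.03 0 0 1" --pt "0 0 0 0.03 0 0 1"

```text
t: 5.2
ee_pos: [0.5893, -0.0218, 0.1695]
orientation: [0.0, 0.707, 0.707, -0.0]
force: [0.3, -0.2, 0.0]
width: 0.003
```

Call:
servo_tool --pt "0 0 0 0.03 0 0 1" --pt "0 0 0 0.03 0 0 1" --pt "0 0 0 0.03 0 0 1" --pt "0 0 0 0 0 0 1"

```text
t: 5.7
ee_pos: [0.5893, -0.0082, 0.1695]
orientation: [0.0, 0.707, 0.707, -0.0]
force: [-0.4, -1.4, 1.0]
width: -0.001
```

```bash
cat >> h.py <<'E'
def view(tag):
    im,d,i=grab('scene','s'+tag); st()
    cv2.imwrite('pics/c'+tag+'.png',cv2.resize(im[120:240,160:310,::-1],None,fx=5,fy=5,interpolation=cv2.INTER_CUBIC))
E
python3 -c "
from h import *
view('2')"
```

```text
5.75 [ 0.5893 -0.0085  0.1695] F [-0.7  0.1  0.3] w -0.001
[[-0.0, 1.0, -0.0], [1.0, 0.0, -0.0], [-0.0, -0.0, -1.0]]
```

View pics/c2.png

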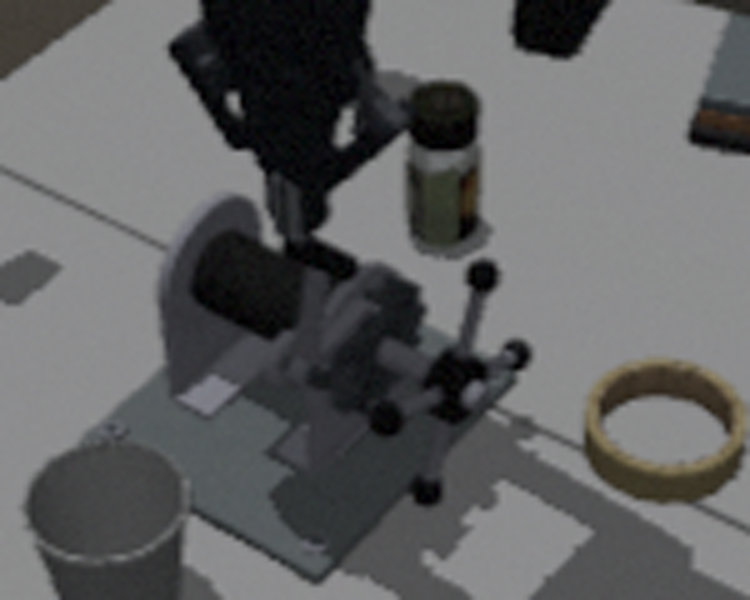

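```bash
python3 - <<'E'
from h import *
for p in((.5893,-.0085,.1695),(.588,-.024,.181),(.588,-.055,.181),(.588,.01,.181),(.588,.025,.175)): print(p,proj('s2',p), (proj('s2',p)-[160,120])*5)
P,im,d=cloud('s2'); m=(P[...,2]>.15)&(P[...,2]<.25)&(P[...,0]>.53)&(P[...,0]<.63)&(abs(P[...,1])<.1); vv,uu=np.nonzero(m)
for v in range(150,180,2): 
  for u in range(212,236,3): print('%.3f,%.3f,%.3f'%tuple(P[v,u]) if m[v,u] else '-',end=' | ')
  print(v)
E
```

```text
(0.5893, -0.0085, 0.1695) [[219.40557582 177.2858976 ]] [[297.02787911 286.42948802]]
(0.588, -0.024, 0.181) [[223.45577328 170.47978096]] [[317.27886639 252.39890482]]
(0.588, -0.055, 0.181) [[230.90613956 163.66833605]] [[354.53069778 218.34168025]]
(0.588, 0.01, 0.181) [[214.96879213 178.23894372]] [[274.84396065 291.19471861]]
(0.588, 0.025, 0.175) [[211.25822896 183.60561633]] [[256.29114481 318.02808167]]
- | - | - | - | - | - | - | - | 150
- | - | - | - | - | - | - | - | 152
- | 0.592,-0.001,0.246 | - | - | - | - | - | - | 154
- | 0.591,0.001,0.242 | 0.581,0.002,0.248 | 0.575,-0.001,0.248 | - | - | - | - | 156
- | 0.592,0.000,0.235 | 0.581,0.002,0.242 | 0.576,-0.002,0.241 | 0.575,-0.012,0.235 | - | - | - | 158
- | 0.592,0.000,0.229 | 0.583,0.001,0.234 | 0.579,-0.005,0.232 | 0.574,-0.011,0.230 | - | - | - | 160
- | 0.591,0.003,0.225 | 0.582,0.002,0.229 | 0.578,-0.004,0.227 | 0.577,-0.014,0.220 | - | - | - | 162
- | 0.591,0.003,0.219 | 0.584,0.000,0.221 | 0.577,-0.002,0.222 | 0.575,-0.011,0.217 | - | - | - | 164
- | 0.594,-0.001,0.209 | 0.583,0.002,0.217 | 0.577,-0.002,0.216 | - | - | - | - | 166
- | - | 0.601,-0.020,0.185 | 0.596,-0.025,0.185 | 0.587,-0.026,0.188 | - | - | - | 168
- | - | 0.602,-0.021,0.178 | 0.591,-0.018,0.185 | 0.585,-0.022,0.186 | 0.578,-0.025,0.187 | - | - | 170
- | - | - | 0.591,-0.018,0.178 | 0.583,-0.019,0.182 | 0.575,-0.021,0.185 | 0.569,-0.025,0.184 | - | 172
- | - | - | 0.593,-0.020,0.170 | 0.583,-0.019,0.176 | 0.573,-0.018,0.181 | 0.566,-0.021,0.182 | - | 174
- | - | - | 0.590,-0.016,0.168 | 0.583,-0.019,0.169 | - | - | - | 176
- | - | - | 0.591,-0.017,0.159 | 0.584,-0.019,0.162 | - | - | - | 178
```

The bar has not moved: it still reads (0.585, -0.022, 0.186). The fingers passed over it, and their lowest visible point is at z≈0.208 while the reported TCP is at 0.1695. The wrist view at the previous pose agrees, showing tips at about 0.308 for a TCP of 0.263. I'll measure the real tip and body profile before going lower.

```bash
python3 - <<'E'
from h import *
for f in ('s2',):
    P,im,d=cloud(f)
    m=(P[...,2]>.19)&(P[...,2]<.40)&(P[...,0]>.48)&(P[...,0]<.72)&(P[...,1]<.1)&(P[...,1]>-.12); Q=P[m]
    for z in np.arange(.19,.36,.01):
        s=Q[abs(Q[:,2]-z)<.005]
        if len(s): print('%.2f'%z,len(s),np.round(s.min(0),3),np.round(s.max(0),3))
s=monitor.observe();print(s['ee_pos'],s['q'],cams.camera_info('wrist'))
z=np.load('pics/wrist1.npz');print(z['p'])
E
```

```text
0.19 1 [ 0.569 -0.022  0.19 ] [ 0.569 -0.022  0.19 ]
0.21 11 [ 0.58  -0.006  0.208] [0.599 0.003 0.215]
0.22 36 [ 0.571 -0.015  0.216] [0.601 0.003 0.224]
0.23 41 [ 0.573 -0.016  0.225] [0.602 0.003 0.235]
0.24 37 [ 0.573 -0.014  0.235] [0.6   0.002 0.245]
0.25 38 [ 0.557 -0.006  0.246] [0.614 0.004 0.255]
0.26 107 [ 0.551 -0.023  0.255] [0.623 0.005 0.265]
0.27 89 [ 0.542 -0.024  0.265] [0.631 0.008 0.275]
0.28 113 [ 0.537 -0.023  0.275] [0.639 0.009 0.285]
0.29 130 [ 0.525 -0.02   0.285] [0.647 0.008 0.295]
0.30 194 [ 0.525 -0.023  0.295] [0.648 0.01  0.305]
0.31 157 [ 0.535 -0.015  0.305] [0.635 0.011 0.315]
0.32 71 [ 0.545 -0.018  0.315] [0.625 0.011 0.325]
0.33 36 [ 0.549 -0.018  0.325] [0.567 0.012 0.335]
0.34 119 [ 0.548 -0.025  0.335] [0.612 0.029 0.345]
0.35 134 [ 0.549 -0.026  0.345] [0.61  0.028 0.355]
[ 0.58926437 -0.00847076  0.1694717 ] [-7.69452492e-02  2.41638786e-01  1.23956312e+00 -1.55712340e-04
  1.66043398e+00 -7.72011390e-02] {'camera_matrix': array([[337.72230838,   0.        , 261.17698992],
       [  0.        , 337.72230838, 192.55631036],
       [  0.        ,   0.        ,   1.        ]]), 'position': array([0.58978809, 0.06439541, 0.35036934]), 'rotation': array([ 9.89402831e-01, -1.45195196e-01,  3.63888704e-04,  5.10244015e-04])}
[0.59339259 0.00290769 0.44449003]
```

The real tip sits 38 mm above the reported TCP, with about 40 mm of slim finger below the knuckles. x and y agree within 3 mm. I'll back off to the right, go lower and push again.

Call:
servo_tool --pt "0 0 0 -0.15 0 0 1" --pt "0 0 0 -0.15 0 0 1" --pt "0 0 0 -0.15 0 0 1" --pt "0 0 0 0 0 0.125 1" --pt "0 0 0 0 0 0.125 1" --pt "0 0 0 0.06 0 0 1" --pt "0 0 0 0.06 0 0 1" --pt "0 0 0 0.06 0 0 1" --pt "0 0 0 0.02 0 0 1" --pt "0 0 0 0.02 0 0 1"

```text
t: 7.0
ee_pos: [0.5894, -0.0428, 0.1323]
orientation: [0.0, 0.707, 0.707, 0.0]
force: [-0.3, -0.8, 0.6]
width: -0.001
```

Call:
servo_tool --pt "0 0 0 0.03 0 0 1" --pt "0 0 0 0.03 0 0 1" --pt "0 0 0 0.03 0 0 1" --pt "0 0 0 0 0 0 1"

```text
t: 7.5
ee_pos: [0.5893, -0.0292, 0.1319]
orientation: [-0.0, 0.707, 0.707, -0.0]
force: [-0.7, 0.5, 0.1]
width: -0.001
```

```bash
python3 -c "
from h import *
view('3')"
```

```text
7.55 [ 0.5893 -0.0294  0.1319] F [-0.5 -0.4 -0.3] w 0.0
[[-0.0, 1.0, -0.0], [1.0, 0.0, -0.0], [-0.0, -0.0, -1.0]]
```

View pics/c3.png

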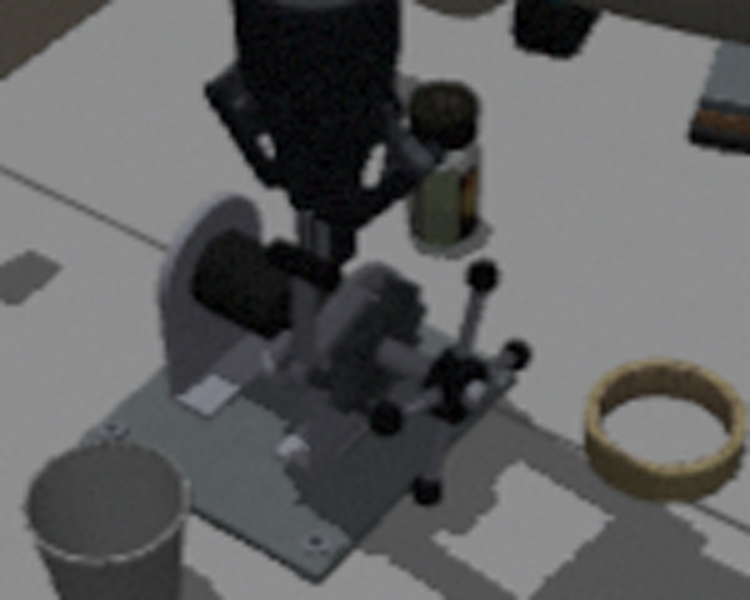

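The bar is now at crop (305,262), shifted left, and the fingers are touching it. I continue the push.

Call:
servo_tool --pt "0 0 0 0.03 0 0 1" --pt "0 0 0 0.03 0 0 1" --pt "0 0 0 0.03 0 0 1" --pt "0 0 0 0.03 0 0 1" --pt "0 0 0 0.03 0 0 1" --pt "0 0 0 0 0 0 1" --pt "0 0 0 0 0 0 1"

```text
t: 8.43
ee_pos: [0.5893, -0.0071, 0.132]
orientation: [0.0, 0.707, 0.707, -0.0]
force: [0.1, -0.5, -0.3]
width: -0.002
```

```bash
cat >> h.py <<'E'
def bar(f):
    P,im,d=cloud(f); g=im.mean(-1)
    m=(P[...,2]>.165)&(P[...,2]<.192)&(P[...,0]>.56)&(P[...,0]<.615)&(P[...,1]>-.06)&(P[...,1]<.06)&(g<50)
    Q=P[m]; print('bar',len(Q),Q.min(0).round(4),Q.max(0).round(4),Q.mean(0).round(4))
    m=(P[...,2]>.139)&(P[...,2]<.165)&(P[...,0]<.56)&(P[...,0]>.51)&(P[...,1]<-.02)&(P[...,1]>-.12)&(g<50)
    Q=P[m]; print('ball',len(Q),*( [Q.min(0).round(4),Q.max(0).round(4),Q.mean(0).round(4)] if len(Q) else []))
E
python3 -c "
from h import *
view('4'); bar('s3'); bar('s4'); bar('scene0'); bar('wrist1')"
```

```text
8.47 [ 0.5893 -0.0072  0.132 ] F [ 0.1 -0.9  0.9] w -0.004
[[0.0, 1.0, 0.0], [1.0, -0.0, -0.0], [-0.0, 0.0, -1.0]]
bar 127 [ 0.567  -0.035   0.1654] [ 0.6075 -0.0049  0.1918] [ 0.5848 -0.0129  0.1847]
ball 26 [ 0.5277 -0.0923  0.1409] [ 0.5402 -0.0817  0.153 ] [ 0.5333 -0.0868  0.1476]
bar 146 [ 0.5674 -0.0138  0.1695] [0.6078 0.0316 0.1918] [0.5847 0.0164 0.1805]
ball 24 [ 0.5266 -0.0926  0.1424] [ 0.5411 -0.0817  0.1533] [ 0.5334 -0.0869  0.148 ]
bar 78 [ 0.5665 -0.0256  0.1684] [ 0.6055 -0.0166  0.1906] [ 0.5856 -0.0207  0.1829]
ball 26 [ 0.5275 -0.0917  0.1393] [ 0.5398 -0.0824  0.1531] [ 0.5333 -0.0865  0.1478]
bar 785 [ 0.5709 -0.0302  0.1812] [ 0.6081 -0.0164  0.1898] [ 0.5888 -0.0229  0.1867]
ball 269 [ 0.5296 -0.0964  0.1422] [ 0.5464 -0.0808  0.1545] [ 0.5388 -0.0881  0.1506]
```

View pics/c4.png

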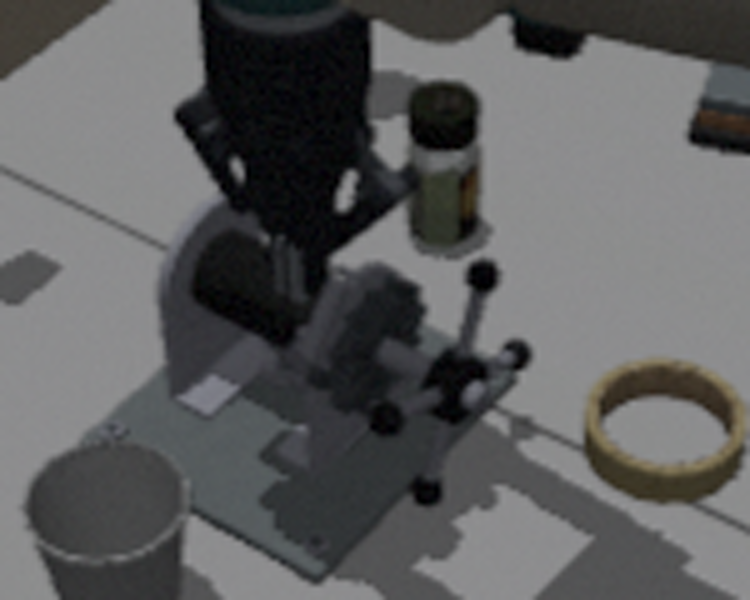

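The bar's left edge is at y=0.032, so its centre is at about 0.025, which is the stop. The pawl is tipped back. Next I move to the right of the upright ball.

Call:
servo_tool --pt "0 0 0 -0.157 0 0 1" --pt "0 0 0 -0.157 0 0 1" --pt "0 0 0 -0.157 0 0 1" --pt "0 0 0 -0.157 0 0 1" --pt "0 0 0 -0.157 0 0 1" --pt "0 0 0 0 -0.177 0 1" --pt "0 0 0 0 -0.177 0 1" --pt "0 0 0 0 0 0.107 1" --pt "0 0 0 0 0 0.107 1" --pt "0 0 0 0 0 0 1"

```text
t: 9.72
ee_pos: [0.5354, -0.1244, 0.0973]
orientation: [-0.002, 0.707, 0.707, -0.001]
force: [0.4, 1.1, 0.3]
width: -0.001
```

```bash
python3 -c "
from h import *
view('5'); bar('s5')"
```

```text
9.78 [ 0.536  -0.1246  0.0986] F [ 0.3 -0.1  0.3] w 0.0
[[-0.0, 1.0, -0.002], [1.0, 0.0, 0.001], [0.001, -0.002, -1.0]]
bar 90 [0.5678 0.019  0.1705] [0.6077 0.0328 0.1834] [0.5863 0.0271 0.179 ]
ball 70 [ 0.519  -0.1199  0.1394] [ 0.5465 -0.0819  0.1647] [ 0.5324 -0.1059  0.1516]
```

View pics/c5.png

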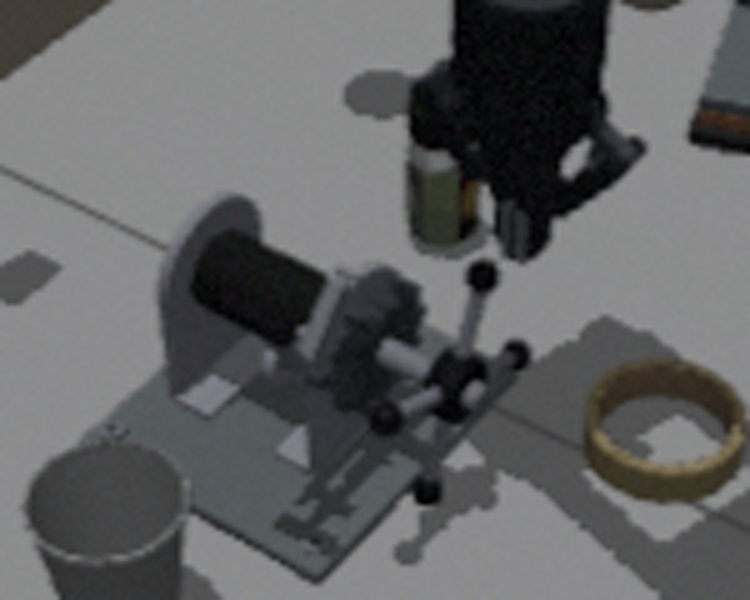

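The bar stays tipped at y=0.025 with the fingers away. The shut fingers, at crop (520,240), stand to the right of the ball at (483,275). I push the ball left partway, then measure.

Call:
servo_tool --pt "0 0 0 0.067 0 0 1" --pt "0 0 0 0.03 0 0 1" --pt "0 0 0 0.03 0 0 1" --pt "0 0 0 0.03 0 0 1" --pt "0 0 0 0.03 0 0 1" --pt "0 0 0 0.03 0 0 1" --pt "0 0 0 0 0 0 1"

```text
t: 10.65
ee_pos: [0.536, -0.0916, 0.0996]
orientation: [-0.0, 0.707, 0.707, 0.0]
force: [0.1, -1.9, 0.8]
width: 0.002
```

```bash
cat >> h.py <<'E'
def wheel(f,hub=(.535,-.067,.085)):
    # fit the wheel angle: dark ball silhouettes (left ball and bottom ball, upright) by brute force on darkness
    z=np.load('pics/'+f+'.npz'); g=cv2.GaussianBlur(z['im'].mean(-1).astype(np.float32),(3,3),0)
    P,_,d=cloud(f); best=[]
    for th in np.arange(-.2,.9,.01):
        r=[]
        for k in range(4):
            a=.349-th+k*np.pi/2
            c=np.array(hub)+.064*np.array([0,-np.sin(a),np.cos(a)])
            u,v=proj(f,c)[0]; pos=P[int(round(v)),int(round(u))]
            r.append(g[int(round(v)),int(round(u))])
        best.append((np.sum(np.minimum(r,90)),th,np.round(r)))
    best.sort(key=lambda t:t[0]); print([ (round(float(b[1]),2),float(b[0])) for b in best[:8]])
E
python3 -c "
from h import *
view('6'); bar('s6'); wheel('scene0');wheel('s5');wheel('s6')"
```

```text
10.7 [ 0.5359 -0.0916  0.0994] F [-0.5  0.  -0.6] w 0.0
[[-0.001, 1.0, -0.001], [1.0, 0.001, 0.001], [0.001, -0.001, -1.0]]
bar 91 [0.5675 0.0192 0.1704] [0.6081 0.0329 0.1841] [0.5863 0.0268 0.1787]
ball 92 [ 0.5195 -0.0985  0.1396] [ 0.5477 -0.0628  0.1646] [ 0.5311 -0.08    0.1545]
[(-0.04, 59.0), (-0.03, 59.0), (0.0, 64.0625), (-0.02, 64.9375), (-0.01, 64.9375), (-0.05, 65.08333587646484), (0.01, 65.66667175292969), (0.02, 65.66667175292969)]
[(-0.04, 53.25), (-0.03, 53.25), (-0.07, 59.97916793823242), (-0.06, 59.97916793823242), (0.0, 60.10417175292969), (-0.05, 60.208335876464844), (-0.02, 60.270835876464844), (-0.01, 60.270835876464844)]
[(0.26, 45.916664123535156), (0.24, 49.604164123535156), (0.25, 49.604164123535156), (0.3, 53.291664123535156), (0.31, 53.291664123535156), (0.27, 54.666664123535156), (0.28, 54.666664123535156), (0.29, 54.666664123535156)]
```

View pics/c6.png

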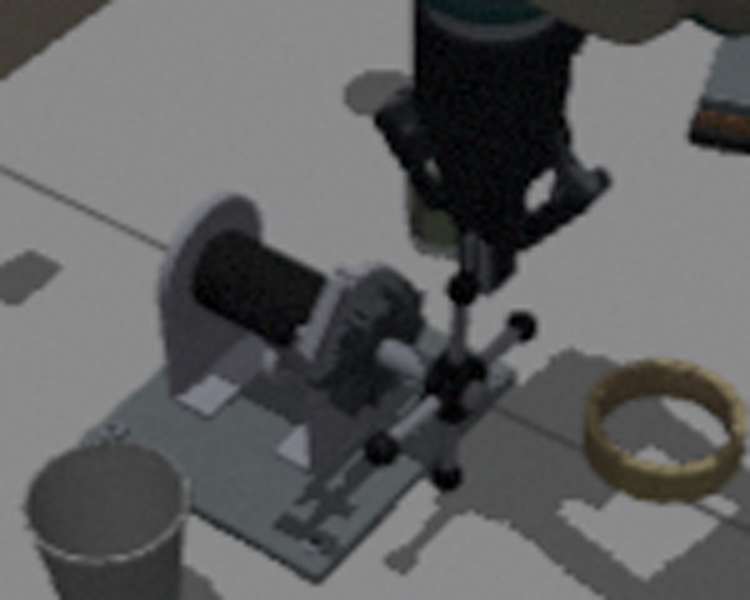

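The wheel has turned back. The image fit gives θ≈0.27 and the finger geometry gives 0.28, so about 9 mm more brings it to about 0.41.

Call:
servo_tool --pt "0 0 0 0.02 0 0 1" --pt "0 0 0 0.02 0 0 1" --pt "0 0 0 0.02 0 0 1" --pt "0 0 0 0 0 0 1" --pt "0 0 0 0 0 0 1"

```text
t: 11.32
ee_pos: [0.536, -0.0829, 0.0996]
orientation: [-0.0, 0.707, 0.707, 0.0]
force: [0.8, -0.3, -0.6]
width: -0.004
```

```bash
python3 -c "
from h import *
view('7'); bar('s7'); wheel('s7')"
```

```text
11.38 [ 0.536  -0.083   0.0995] F [0.6 0.2 0.6] w 0.001
[[-0.0, 1.0, -0.001], [1.0, 0.0, 0.001], [0.001, -0.001, -1.0]]
bar 91 [0.5676 0.0181 0.1685] [0.6072 0.0327 0.1845] [0.5862 0.0269 0.1788]
ball 89 [ 0.5193 -0.089   0.1426] [ 0.5469 -0.0558  0.165 ] [ 0.5315 -0.0712  0.1543]
[(0.4, 51.520835876464844), (0.38, 52.645835876464844), (0.39, 52.645835876464844), (0.33, 55.02083206176758), (0.35, 56.9375), (0.36, 56.9375), (0.37, 56.9375), (0.32, 59.1875)]
```

View pics/c7.png

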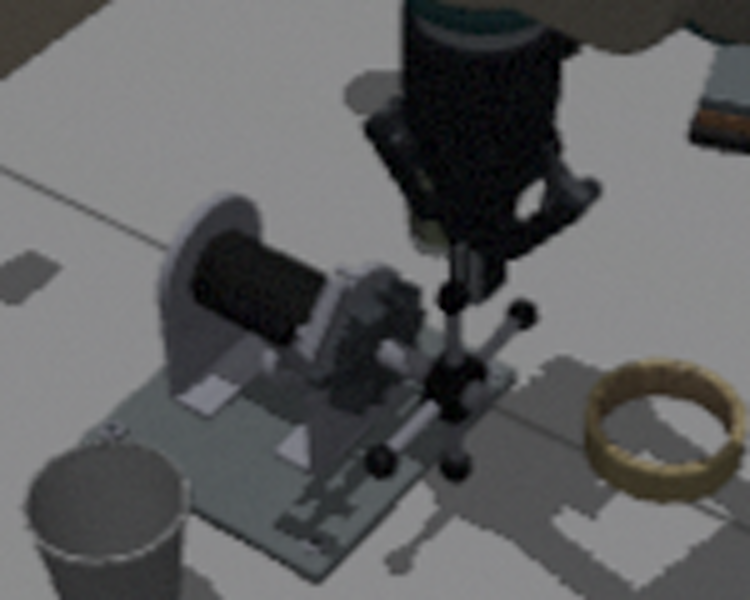

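θ≈0.40 with the ball nearly upright at crop (453,297), inside the 0.3–0.52 window. I back off, rise, cross over to the left of the bar and descend.

Call:
servo_tool --pt "0 0 0 -0.1 0 0 1" --pt "0 0 0 0 0 0 1" --pt "0 0 0 0 0 -0.367 1" --pt "0 0 0 0 0 -0.367 1" --pt "0 0 0 0.356 0.118 0 1" --pt "0 0 0 0.356 0.118 0 1" --pt "0 0 0 0.356 0.118 0 1" --pt "0 0 0 0 0 0 1" --pt "0 0 0 0 0 0 1"

```text
t: 12.5
ee_pos: [0.5891, 0.0616, 0.2097]
orientation: [-0.0, 0.707, 0.707, -0.0]
force: [-0.6, 0.1, -0.2]
width: 0.0
```

Call:
servo_tool --pt "0 0 0 0 0 0.185 1" --pt "0 0 0 0 0 0.185 1" --pt "0 0 0 0 0 0.185 1" --pt "0 0 0 0 0 0 1" --pt "0 0 0 0 0 0 1"

```text
t: 13.12
ee_pos: [0.5899, 0.0611, 0.1284]
orientation: [0.001, 0.708, 0.707, 0.001]
force: [0.2, 0.6, 0.9]
width: -0.0
```

```bash
python3 -c "
from h import *
view('8'); bar('s8'); wheel('s8')"
```

```text
13.18 [0.5901 0.0613 0.1287] F [ 0.  -1.   0.9] w -0.001
[[0.001, 1.0, 0.003], [1.0, -0.001, -0.0], [-0.0, 0.003, -1.0]]
bar 43 [0.567  0.0199 0.1701] [0.5826 0.0594 0.1891] [0.573  0.0343 0.1788]
ball 29 [ 0.5289 -0.066   0.1417] [ 0.5409 -0.0551  0.157 ] [ 0.5339 -0.0605  0.1521]
[(0.38, 60.875), (0.39, 60.875), (0.4, 63.375), (0.35, 64.52083587646484), (0.36, 64.52083587646484), (0.37, 64.52083587646484), (0.33, 65.125), (0.34, 72.3125)]
```

View pics/c8.png

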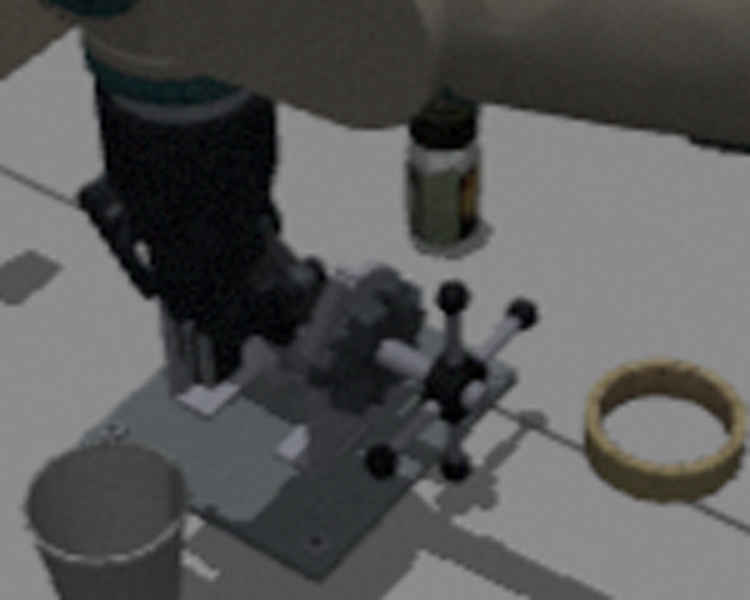

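The fingers are on the left of the bar. The ball sits at y≈-0.063, so θ≈0.41. I push the pawl back to the right.

Call:
servo_tool --pt "0 0 0 -0.1 0 0 1" --pt "0 0 0 -0.033 0 0 1" --pt "0 0 0 -0.033 0 0 1" --pt "0 0 0 -0.033 0 0 1" --pt "0 0 0 -0.033 0 0 1" --pt "0 0 0 -0.033 0 0 1" --pt "0 0 0 -0.033 0 0 1" --pt "0 0 0 -0.033 0 0 1" --pt "0 0 0 -0.033 0 0 1" --pt "0 0 0 0 0 0 1"

```text
t: 14.42
ee_pos: [0.5893, 0.0069, 0.1267]
orientation: [0.0, 0.707, 0.707, -0.0]
force: [0.0, -0.1, -0.2]
width: 0.004
```

```bash
python3 -c "
from h import *
view('9'); bar('s9'); wheel('s9')"
```

```text
14.47 [0.5893 0.0072 0.1267] F [ 0.8  0.  -0.4] w -0.0
[[0.0, 1.0, 0.0], [1.0, -0.0, -0.0], [-0.0, 0.0, -1.0]]
bar 102 [ 0.566  -0.024   0.1657] [0.6018 0.018  0.1913] [0.5805 0.0043 0.1802]
ball 29 [ 0.5275 -0.0657  0.1445] [ 0.5393 -0.0554  0.1593] [ 0.5331 -0.0593  0.1535]
[(0.4, 59.45833206176758), (0.33, 61.1875), (0.38, 61.85416793823242), (0.39, 61.85416793823242), (0.35, 66.20832824707031), (0.36, 66.20832824707031), (0.37, 66.20832824707031), (0.41, 66.25)]
```

View pics/c9.png

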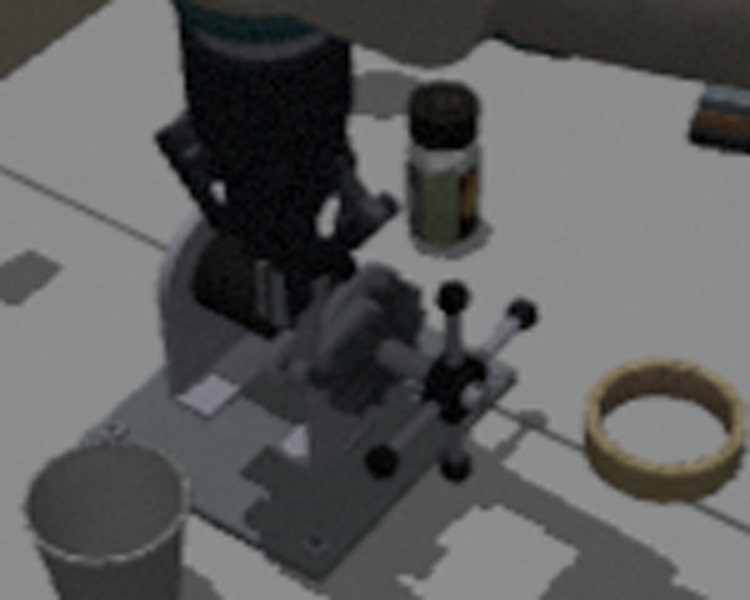

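The bar's end is now at crop (338,260), so it has fallen to the right. I back away and check.

Call:
servo_tool --pt "0 0 0 0.15 0 0 1" --pt "0 0 0 0.15 0 0 1" --pt "0 0 0 0 0 -0.35 1" --pt "0 0 0 0 0 -0.35 1" --pt "0 0 0 0 -0.3 0 1" --pt "0 0 0 0 -0.3 0 1" --pt "0 0 0 0 -0.3 0 1" --pt "0 0 0 0 0 0 1" --pt "0 0 0 0 0 0 1"

```text
t: 15.6
ee_pos: [0.4547, 0.0524, 0.2322]
orientation: [0.0, 0.707, 0.707, 0.0]
force: [0.1, -0.4, 0.3]
width: 0.003
```

```bash
python3 -c "
from h import *
grab('wrist','w10');view('10'); bar('s10'); bar('w10');wheel('s10')
grab('top','t10');bar('t10');bar('top0');wheel('t10')"
```

```text
15.7 [0.455  0.0523 0.2317] F [0.5 0.3 0.3] w 0.002
[[0.0, 1.0, 0.0], [1.0, -0.0, -0.0], [-0.0, 0.0, -1.0]]
bar 77 [ 0.5677 -0.0254  0.1655] [ 0.6066 -0.0153  0.1894] [ 0.5855 -0.0194  0.183 ]
ball 0
bar 1019 [ 0.5693 -0.0277  0.1677] [ 0.6101 -0.0138  0.1897] [ 0.5882 -0.0191  0.1857]
ball 0
[(0.4, 90.91666412353516), (0.38, 100.29166412353516), (0.39, 100.29166412353516), (0.33, 100.35417175292969), (0.32, 102.72917175292969), (0.35, 103.79166412353516), (0.36, 103.79166412353516), (0.37, 103.79166412353516)]
bar 72 [ 0.5685 -0.0286  0.167 ] [ 0.6053 -0.0139  0.1917] [ 0.5858 -0.0219  0.1861]
ball 34 [ 0.5282 -0.0719  0.1466] [ 0.5411 -0.0561  0.1591] [ 0.5349 -0.0632  0.1547]
bar 79 [ 0.5687 -0.03    0.1793] [ 0.6065 -0.0165  0.1897] [ 0.5869 -0.0235  0.186 ]
ball 31 [ 0.5273 -0.0956  0.1437] [ 0.5432 -0.0822  0.1582] [ 0.5341 -0.0894  0.1508]
[(0.52, 185.60415649414062), (0.53, 185.60415649414062), (0.47, 190.3333282470703), (0.48, 190.3333282470703), (0.49, 190.3333282470703), (0.5, 193.25), (0.51, 193.25), (0.46, 194.08334350585938)]
```

View pics/c10.png

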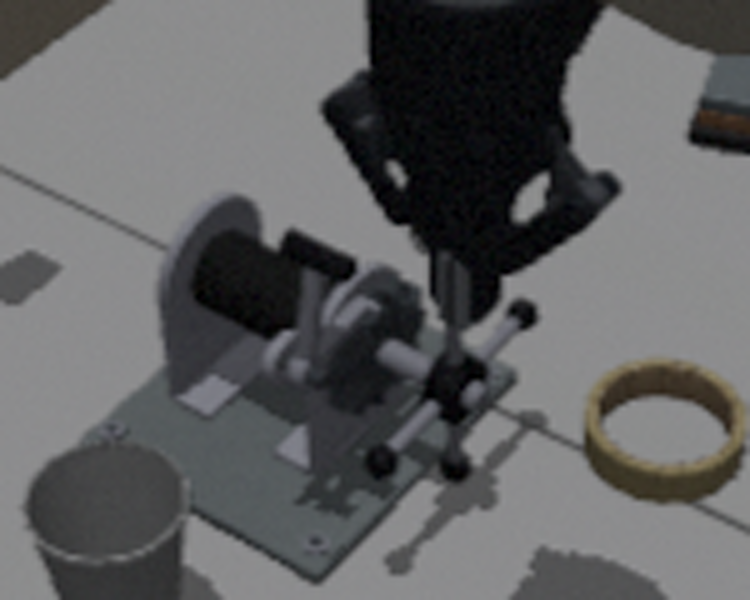

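View pics/w10.png

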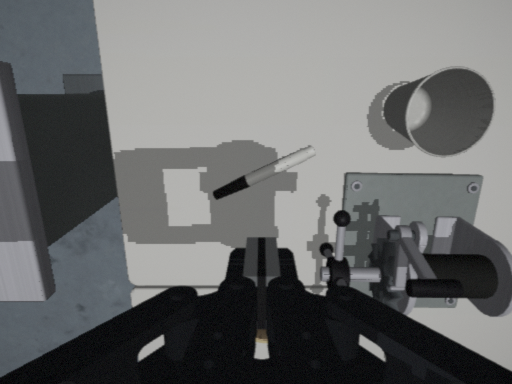

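Against the start, the bar's y differs by about 1.5 mm, so the pawl is at about 0.02–0.04 rad and seated. The ball shift and the image fit both give a wheel angle near 0.40. The wrist picture shows the cup at (440,110), the marker at (265,172) and the stand all undisturbed, and the arm is clear. I'm handing in.

```bash
python3 -c "
from h import *
st(); 
a=cv2.imread('pics/top0.png');b=cv2.imread('pics/t10.png');print('tape/marker/jar/cup regions diff',[float(cv2.absdiff(a[s],b[s]).mean().round(1)) for s in (np.s_[200:238,284:320],np.s_[203:247,220:250],np.s_[130:160,310:336],np.s_[150:185,186:224])])
print(workorder.job_done())"
```

```text
15.75 [0.455  0.0523 0.2316] F [0.5 0.7 0.3] w -0.001
[[0.0, 1.0, -0.0], [1.0, -0.0, -0.0], [-0.0, -0.0, -1.0]]
tape/marker/jar/cup regions diff [6.3, 30.4, 5.1, 17.9]
the job is handed in; nothing more can be done
None
```

I tipped the pawl back, turned the wheel back one notch with the star handle, and pushed the pawl over again. The job was handed in at about 15.8 s; it reports no verdict.

**What went wrong on the way:** my first pass over the bar missed, because the real fingertips sit about 38 mm above the reported TCP. I measured that in the depth images and repeated the push lower.

**Last checks:**

| Item | Measured | Wanted |
|---|---|---|
| Wheel | about 0.40 rad (image fit 0.40, ball shift about 0.39) | 0.3 to 0.6 |
| Pawl | about 0.02–0.04 rad (bar within 1.5 mm of its seated position) | below 0.09 |
| Tipped-back pawl | bar at the stop position, and it stayed there with the fingers away | above 0.6 rad |
| Force readings | about 2 N or less at every reading | below 35 N |

- **Pawl:** at the end it sits a little up the tooth ramp, not at exactly 0, which fits a wheel angle of 0.40.
- **Fit that disagreed:** my wheel fit on the final top view gave about 0.5, but its match was poor. I relied on the depth measurement of the ball and the scene view instead.
- **Bystanders:** I did not measure their positions at the end. Comparing the first and last top views, the tape and jar areas barely changed. The marker and cup areas did change; I take that to be the arm and its shadow. The fingers never went low near any of them, and the wrist picture shows the cup standing and the marker lying undisturbed.

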